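# Reset a bench instrument with a stylus

### The job

Take the stylus out of its holder and, with its tip, gently push the instrument's recessed red-ringed button all the way down, keep it down for about two seconds and let it spring back. Then lay the stylus gently on its side in the blue two-saddle cradle and let go. Do not press the blue-ringed button, do not touch the instrument with anything but the stylus, and leave the other things where they are.

Things in the scene. Friction and masses are not known exactly. Their poses are not given: they have to be found in the camera images.
- stylus: Round stylus, 160 mm long, 60 g: steel tip 6 mm thick with a round black end over the first 28 mm, 14 mm thick aluminium body with black grip rings and two orange bands from 28 to 150 mm, black end cap. Starts upright in the holder, tip down, leaning up to about 2 degrees. Origin at the very end of the tip; z runs from tip to cap (up at the start).
- stylus_grip (a point): Point on the stylus axis 95 mm from the tip end (in the 14 mm body, about 10 mm above its centre of mass); axes as stylus.
- holder: Fixed dark steel block 60 x 60 mm, 62 mm high, on a 66 mm square rubber foot; a 15 mm hole in the middle of its top goes down to 5 mm above the table, and the tip of the stylus rests on its bottom. Origin at the centre of the underside, z up.
- cradle: Fixed: aluminium base 130 x 60 x 8 mm with two blue saddles centred at x = -42 and +42 mm, each a 90 degree V, 11 mm thick along x, 48 mm wide, 58 mm high; open between them above the base. The stylus body lies along x in both Vs, either way round. Origin at the centre of the underside, x along the trough, z up.
- cradle_seat (a point): Where the axis of the lying stylus passes midway between the saddles: 50 mm above the underside of the cradle, 10 mm above the bottom of the Vs; axes as cradle.
- console: Fixed instrument, foot 120 x 150 mm; white panel slab 130 (up the slope) x 156 x 28 mm, 35 degrees from level, facing up and to -x of this frame; upper rear edge about 106 mm high. Display in the upper half, two round recesses in the lower half, red-ringed at +y and blue-ringed at -y; three grey dummy keys below. Origin at the centre of the underside, z up.
- red_mouth (a point): Centre of the mouth of the red-ringed recess, in the panel's face: a straight hole 12 mm wide, square to the panel. The button's top lies 6 to 12 mm below the mouth (set differently each time: feel for it) and goes 5 mm further down. z points out of the panel at right angles, x up the slope, y along the panel. The hole is deep: the stylus must go in nearly along z.
- blue_mouth (a point): The same for the blue-ringed recess and button, which must not be pressed.
- red_key (a joint): Travel of the red button in m: 0 up, 0.005 at its stop, wherever its depth is set. It is a spring: about 2.5 N to start it, 5 N at the stop, which is hard. It counts as fully down above 0.0038.
- blue_key (a joint): Travel of the blue button in m, same range and spring; leave it at 0.
- pcr_plate: White well plate 86 x 127 x 16 mm, loose bystander; origin at the centre of its underside.
- cool_block: Violet tube cooling block 66 x 98 x 59 mm, loose bystander; origin at the centre of its underside.
- lab_timer: White timer 62 x 72 x 17 mm, loose bystander; origin at the centre of its underside.
- marker_black: Black and white marker pen 17 x 135 x 16 mm lying on the table, loose bystander; origin at the centre of its underside.

How it is judged (in metres and radians):
On the way, in this order (a step that is already met when the one before it is completed fails the run):
1. the red-ringed button is held fully down with the stylus for a second (value of joint red_key above 0.0038 m and contact force between stylus and console above 1 N), for 1 s.
2. the red-ringed button has sprung back and the stylus is off the instrument (value of joint red_key below 0.001 m and contact force between stylus and console below 0.2 N), for 0.2 s.
At the end, for the whole second after the job is handed in: The stylus lies at rest in both saddles of the cradle, either way round: its 95 mm point within 30 mm of midway along the trough and within 4 mm sideways and in height of the seat, its axis within 0.08 rad of the trough; both buttons are up (x of stylus_grip in the frame of cradle_seat between -0.03 and 0.03 m and y of stylus_grip in the frame of cradle_seat between -0.004 and 0.004 m and z of stylus_grip in the frame of cradle_seat between -0.004 and 0.004 m and angle between the z axis of stylus and the x axis of cradle, either way round below 0.08 rad and linear speed of stylus below 0.02 m/s and value of joint each of red_key, blue_key below 0.001 m); the robot touches nothing.
It fails at once if the stylus pushes on the instrument with more than 20 N (contact force between stylus and console above 20 N).
It fails at once if the robot itself touches the instrument (over 2 N) (contact force between any of the arm, the fingers and console above 2 N).
It fails at once if the blue-ringed button is pressed (over 2 mm) (value of joint blue_key above 0.002 m).
It fails at once if the stylus is put or dropped hard on the cradle (over 20 N) (contact force between stylus and cradle above 20 N).
It fails at once if a bystander is moved more than 20 mm (distance of any of pcr_plate, cool_block, lab_timer, marker_black from where it was at the start of the episode above 0.02 m).
It also fails if it takes over 58 s, if anything falls off the work surface, if the arm or the gripper's body presses on something with over 40 N, if the wrist force passes 120 N, or if a joint passes its speed limit or range.

### The arm

A 7-joint arm with a two-finger parallel gripper is mounted at the origin on a cart in front of the work surface, level with it; the furniture and walls round the work are solid. World frame = base frame: x ahead of the robot, y to its left, z up, the work surface at z = 0. Lengths are in m, angles in degrees, forces in N, time in s.
With the tool pointing down it reaches from about 0.425 to 0.875 m from the base axis. Payload 4.7 kg.
Tool frame: the origin (TCP) lies between the finger pads; the fingertips stand env.tip_reach ahead of it and the grasp point (between the pads) lies 2 mm behind it (env.tip_reach is the distance from the TCP to the fingertips, in m); z points along the fingers, y is the line along which they close (so a half turn about z gives the same grasp; the last joint's range is limited). The gripper opens to 87 mm and grips with 3 to 60 N. Pads are 19 mm wide; open, the fingers measure 117 mm over their backs; the gripper's body (75 mm by 190 mm) begins 51 mm behind the grasp point.
Start: joints at [-63.02, 18.392, -4.016, 83.108, 1.295, 78.541, -3.26], TCP at [0.287, 0.583, 0.24] pointing down, gripper open.
Joint ranges: [-163.93, 163.93], [-17.29, 119.83], [-79.2, 71.16], [3.27, 140.29], [-89.18, 269.18], [5.43, 117.66], [-154.24, 154.24]. Speed limits (degrees/s): [147.25, 147.25, 180, 180, 180, 180, 180].

### API

Orientations are given as [roll, pitch, yaw] about the fixed x, y, z axes, in that order (R = Rz(yaw) Ry(pitch) Rx(roll)).
In Python, from cell import env gives the robot as it stands.
- The arm moves only by the shell command python3 steer.py FILE [FORCE], which reads ROWS from the file FILE. ROWS is a JSON list of rows, 1 to 8 of them, each an object with the fields tx, ty, tz (the shift in m), twist (a turn about the tool's z in degrees), aperture (the finger opening in m); a field left out counts as zero (the opening has to be given); each row is the pose to reach, as a shift and turn from the pose commanded when the command began, along the tool's axes at that moment; what a row does not reach only later rows make up. A row lasts 1/12 s, in which the tool goes at most 0.0417 m and 7.16 degrees, less where a joint would pass 70% of its speed; a pose out of reach is approached as far as the arm can. The fingers move at their own pace and stop on an object; FORCE is the grip in N (left out, the last holds). Time passes only in rows, so rows that do not move let the fingers close. It prints the time, the measured TCP pose, the force, the opening and the grip force at its end. Input that does not fit is refused with a message, and nothing moves.
- env.get_obs(): the state, without advancing time (a new reading comes with each control period).
- env.read_camera(name): name is "scene" or "top" or "wrist"; returns a dict with "color" (400x640x3 uint8, blue, green, red), "fx", "fy", "cx", "cy" (pixels), "world_from_camera" (4x4, takes a point from camera to world coordinates). Camera axes: x right, y down, z forward; pixel columns grow to the right and rows downward; lengths in m; the calibration is good to about 2 mm. A picture is of the moment at which its call begins. There is no depth.
- env.sign_off(): hands the job in; it is judged then, once.
The state is a dict: "time_s": time; "qpos": joint angles; "joint_velocities": joint speeds; "effort": joint torques, N m; "tool_pos": TCP position; "tool_rot": TCP orientation; "force": force on the tool from outside, world axes, zero at the start; "wrist_torque": the same for the moment, N m; "grip_width": finger opening in m; "grasp_force": force on a finger pad.
Only numpy, scipy, OpenCV 4.12 (cv2) and the standard library are available. Lean on these libraries where they do the work, as an engineer would, in place of code of your own. Each camera call takes 0.05 s, during which the arm holds its last target. There are 200 camera calls.

## Working session

There is one attempt and no reset: what is moved stays moved. The work goes in short steps, Python scripts to look and compute and a shell command to move; the robot and the scene stay as the last step left them, time stands still between calls to the robot, and variables do not carry over. Pictures are saved under pics/ and viewed, at most 10 in all, crops included, and the job is handed in when it is done.

```bash
ls; mkdir -p pics; python3 - <<'E'
from cell import env
import cv2,numpy as np
for n in("scene","top"):
    r=env.read_camera(n);cv2.imwrite(f"pics/{n}0.png",r["color"]);print(n,r["fx"],r["fy"],r["cx"],r["cy"],np.round(r["world_from_camera"],4).tolist())
print(env.get_obs(),env.tip_reach)
E
```

```text
cell.py
pics
steer.py
scene 453.4076244465174 453.4076244465174 318.0113250445436 193.63724707452897 [[0.8287, -0.2499, 0.5008, 0.0481], [-0.5594, -0.3405, 0.7557, -0.6179], [-0.0183, -0.9064, -0.422, 0.476], [0.0, 0.0, 0.0, 1.0]]
top 393.1500380492583 393.1500380492583 311.61194962643265 197.38019242487078 [[0.023, -0.9756, 0.2182, 0.3088], [-0.9997, -0.0232, 0.0015, 0.1067], [0.0036, -0.2181, -0.9759, 1.1003], [0.0, 0.0, 0.0, 1.0]]
{'time_s': 0.1, 'qpos': array([-63.02009918,  18.43610303,  -4.01604214,  83.16913686,
         1.29361043,  78.54306207,  -3.25899338]), 'joint_velocities': array([ 0.06991381, -0.17184477,  0.05213196, -0.17872289, -0.03154952,
        0.03471029,  0.02285371]), 'effort': array([ 4.36910182e-05, -4.92570841e+01, -4.05712584e-01, -3.13395989e+01,
       -6.41956413e-02,  3.96241061e-02,  5.95615393e-05]), 'tool_pos': array([0.28650928, 0.58290239, 0.23854559]), 'tool_rot': array([-1.79896860e+02,  4.11028546e-03,  1.53830939e+02]), 'force': array([ 0.03635192,  0.06726734, -0.38129899]), 'wrist_torque': array([-0.02734204,  0.0529673 ,  0.03210909]), 'grasp_force': 0.0, 'grip_width': 0.08719810466882794} 0.017
```
View pics/scene0.png

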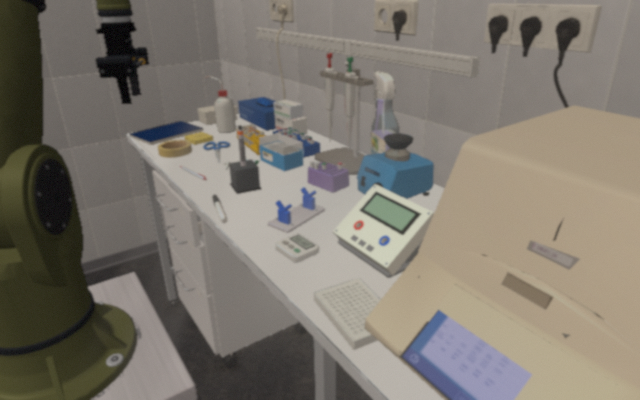

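View pics/top0.png

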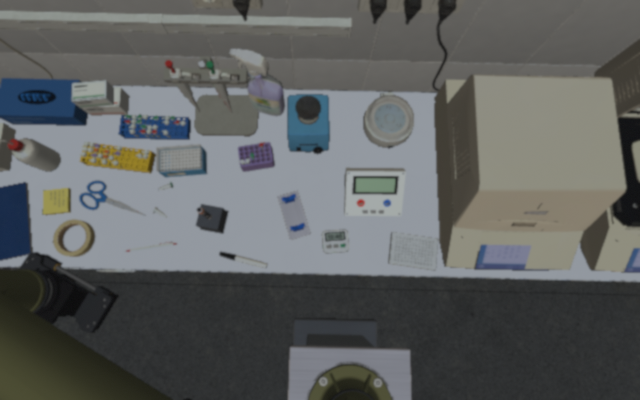

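The scene view shows the stylus and holder at about (243,170), the cradle saddles at (284,213) and (309,198), and red and blue buttons at (357,225) and (384,241). In the top view they are at (211,218), (290,198)/(297,227), and (361,203)/(388,203). I'll enlarge both.

```bash
python3 - <<'E'
import cv2,numpy as np
s=cv2.imread("pics/scene0.png");t=cv2.imread("pics/top0.png")
def c(i,x,y,w,h,k):return cv2.resize(i[y:y+h,x:x+w],None,fx=k,fy=k,interpolation=cv2.INTER_CUBIC)
# scene 220..420 x 120..270 ; top 190..410 x 160..260
a=c(s,220,120,200,80,4);a2=c(s,220,185,200,70,4)
cv2.imwrite("pics/c1.png",c(s,220,120,200,150,4))
cv2.imwrite("pics/c2.png",c(t,190,155,220,100,3.6))
E
```

View pics/c1.png

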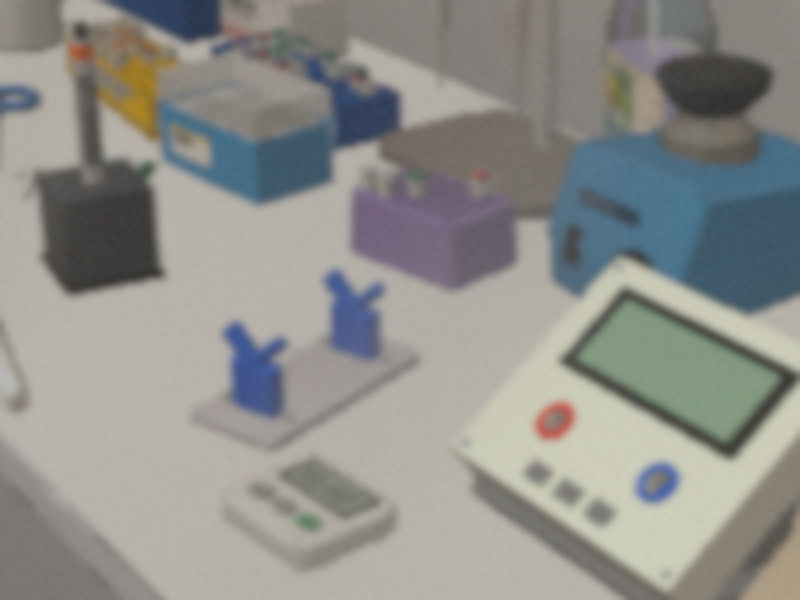

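View pics/c2.png

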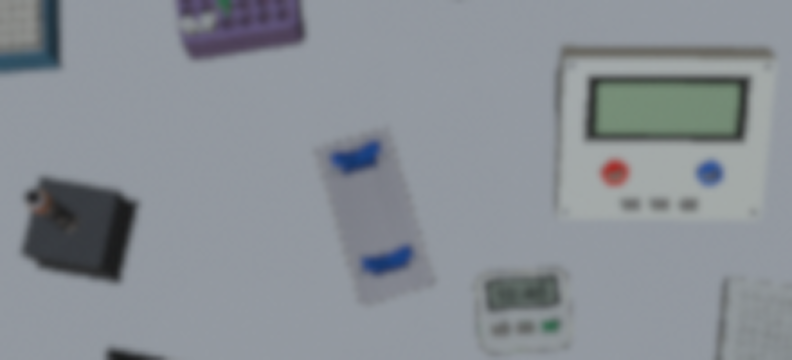

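Crops: scene gives cap (81,28), red ring (555,421), blue ring (657,483), and cradle base corners. The top view gives red (615,173), blue (710,173), and cap (33,198). Next I triangulate these.

```bash
cat > h.py <<'E'
import numpy as np,cv2
from scipy.spatial.transform import Rotation as Ro
def P(r):
    T=np.linalg.inv(r["world_from_camera"]);K=np.array([[r["fx"],0,r["cx"]],[0,r["fy"],r["cy"]],[0,0,1]]);return K@T[:3]
def tri(r1,p1,r2,p2):
    X=cv2.triangulatePoints(P(r1),P(r2),np.float64(p1).reshape(2,1),np.float64(p2).reshape(2,1))[:,0];X=X[:3]/X[3]
    e=max(np.linalg.norm(proj(r,X)-p) for r,p in((r1,p1),(r2,p2)));return X,e
def proj(r,X):
    u=P(r)@np.append(X,1);return u[:2]/u[2]
def onz(r,p,z):
    M=r["world_from_camera"];d=M[:3,:3]@[(p[0]-r["cx"])/r["fx"],(p[1]-r["cy"])/r["fy"],1];return M[:3,3]+d*(z-M[2,3])/d[2]
E
python3 - <<'E'
from cell import env
from h import *
s=env.read_camera("scene");t=env.read_camera("top")
pts=dict(cap=((81,28),(33,198)),entry=((93,175),(70,222)),red=((555,421),(615,173)),blue=((657,483),(710,173)),
panLL=((462,443),(562,213)),panUL=((622,263),(568,60)),panLR=((668,577),(757,213)),
cbl=((195,415),(365,303)),cbr=((270,445),(435,283)),ctr=((418,357),(387,128)))
for k,(a,b) in pts.items():
    a=np.array(a)/4+[220,120]-.4;b=np.array(b)/3.6+[190,155]-.4
    X,e=tri(s,a,t,b);print(k,np.round(X,4),round(e,2))
f=lambda x,y:onz(t,np.array([x,y])/3.6+[190,155]-.4,.008)[:2].round(4)
print("cradle base z8",[f(*c) for c in((317,150),(387,128),(435,283),(365,303))])
g=lambda x,y,z:onz(t,np.array([x,y])/3.6+[190,155]-.4,z)[:2].round(4)
print("holder top",[g(x,y,.062) for x,y in((42,178),(120,193),(105,270),(25,255))])
E
```

```text
cap [0.4836 0.3808 0.1609] 0.78
entry [0.4829 0.3801 0.0655] 0.34
red [ 0.5317 -0.0251  0.0539] 0.23
blue [ 0.5331 -0.0968  0.0539] 0.11
panLL [0.504  0.0129 0.0335] 0.32
panUL [0.6054 0.015  0.1029] 0.32
panLR [ 0.5064 -0.1356  0.0352] 0.02
cbl [0.4345 0.1629 0.005 ] 0.19
cbr [0.4507 0.1093 0.0059] 0.04
ctr [0.5738 0.1506 0.0038] 0.14
cradle base z8 [array([0.5539, 0.2051]), array([0.5731, 0.1503]), array([0.4505, 0.1093]), array([0.4337, 0.163 ])]
holder top [array([0.5154, 0.4049]), array([0.5054, 0.3458]), array([0.4474, 0.3527]), array([0.4571, 0.4126])]
```

```bash
cat >> h.py <<'E'
def need(o,X,yaw=None):
    R=Ro.from_euler("xyz",o["tool_rot"],degrees=True).as_matrix();d=R.T@(np.array(X)-o["tool_pos"])
    t=0 if yaw is None else (o["tool_rot"][2]-yaw+180)%360-180
    print("tool",d.round(4),"turn",round(t,2))
E
python3 - <<'E'
from cell import env
from h import *
need(env.get_obs(),[.483,.380,.235],181)
E
```

```text
tool [-0.2658 -0.0956  0.004 ] turn -27.17
```

```bash
echo '[{"tx": -0.038,"ty": -0.0137,"tz": 0.001,"twist": -4,"aperture": 0.087},{"tx": -0.076,"ty": -0.0274,"tz": 0.001,"twist": -8,"aperture": 0.087},{"tx": -0.114,"ty": -0.041,"tz": 0.002,"twist": -12,"aperture": 0.087},{"tx": -0.152,"ty": -0.0547,"tz": 0.002,"twist": -16,"aperture": 0.087},{"tx": -0.19,"ty": -0.0684,"tz": 0.003,"twist": -20,"aperture": 0.087},{"tx": -0.228,"ty": -0.082,"tz": 0.004,"twist": -24,"aperture": 0.087},{"tx": -0.2658,"ty": -0.0956,"tz": 0.004,"twist": -27.2,"aperture": 0.087},{"tx": -0.2658,"ty": -0.0956,"tz": 0.004,"twist": -27.2,"aperture": 0.087}]' > path.dat && python3 steer.py path.dat 20
python3 - <<'E'
from cell import env
from h import *
o=env.get_obs();need(o,[.483,.380,.117],181);print(o["qpos"].round(1))
w=env.read_camera("wrist");cv2.imwrite("pics/w1.png",w["color"])
for X in([.4813,.379,.062],[.483,.38,.165]):print(proj(w,X).round(1))
E
```

```text
time_s: 0.87
tool_pos: [0.4911, 0.3704, 0.2354]
tool_rot: [-179.7, 0.3, -179.7]
force: [1.2, -0.7, 0.4]
grip_width: 0.0872
grasp_force: 0.0
tool [0.0085 0.0104 0.1184] turn -0.66
[-41.5  14.1   2.1  88.9  -0.1  76.9  50.9]
[326.1 176.4]
[330.1 204.4]
```

View pics/w1.png

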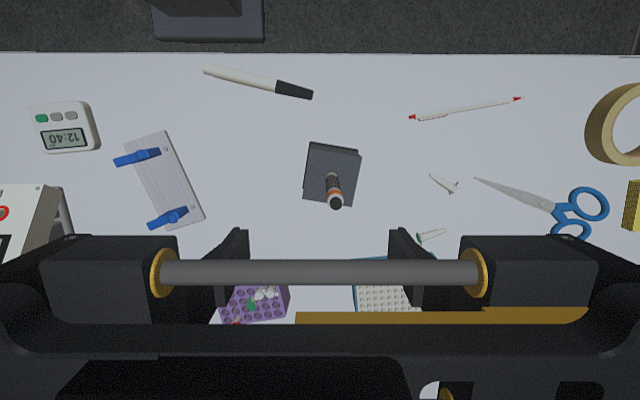

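The wrist view shows the cap at (335,203), the holder top centred near (333,175), and clear fingers. The arm was still moving, so I'll re-measure once it has settled.

```bash
echo '[{"aperture": 0.087},{"aperture": 0.087}]' > path.dat && python3 steer.py path.dat
python3 - <<'E'
from cell import env
from h import *
o=env.get_obs();need(o,[.483,.380,.117],181)
w=env.read_camera("wrist");cv2.imwrite("pics/w2.png",w["color"])
for X in([.4813,.379,.062],[.483,.38,.165]):print(proj(w,X).round(1))
c=w["color"].astype(int);m=(c.sum(2)<330)&(np.indices(c.shape[:2])[0]>120)&(np.indices(c.shape[:2])[0]<220)
n,l,st,ce=cv2.connectedComponentsWithStats(m.astype(np.uint8));print([(st[i].tolist(),ce[i].round(1)) for i in range(1,n) if st[i][4]>300])
E
python3 - <<'E'
import cv2
i=cv2.imread("pics/w2.png");cv2.imwrite("pics/w2c.png",cv2.resize(i[120:240,0:400],None,fx=2,fy=2))
E
```

```text
time_s: 1.08
tool_pos: [0.4819, 0.3816, 0.2354]
tool_rot: [180.0, -0.1, -178.9]
force: [0.1, 1.3, 0.1]
grip_width: 0.0871
grasp_force: 0.0
tool [-0.0011 -0.0017  0.1184] turn 0.12
[315.4 184.8]
[315.5 215.4]
[([570, 121, 34, 55, 842], array([581.8, 145.7])), ([609, 121, 31, 48, 391], array([629.7, 156.2])), ([291, 149, 60, 66, 2819], array([320.3, 180.7])), ([103, 153, 50, 20, 445], array([127.4, 162.5])), ([22, 189, 38, 31, 794], array([ 40.6, 206.2])), ([610, 189, 30, 31, 381], array([619.1, 203.6])), ([540, 197, 55, 23, 512], array([567.8, 209.4]))]
```

View pics/w2c.png

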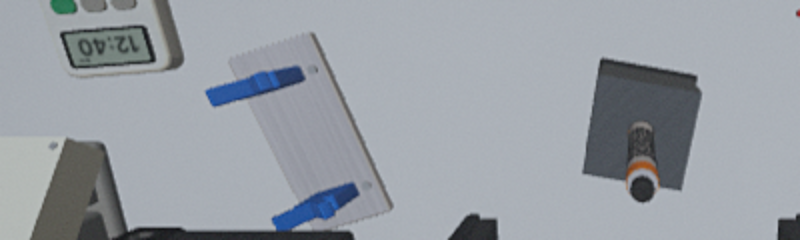

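```bash
python3 - <<'E'
from cell import env
from h import *
o=env.get_obs();need(o,[.483,.380,.117],181);print(o["time_s"],o["tool_pos"].round(4),o["tool_rot"].round(2))
w=env.read_camera("wrist");cv2.imwrite("pics/w3.png",w["color"])
p=cv2.imread("pics/w2.png");print("image shift",cv2.phaseCorrelate(p[:230].mean(2),w["color"][:230].astype(float).mean(2)))
for X in([.4813,.379,.062],[.483,.38,.165],[.4337,.163,.008],[.5539,.2051,.008]):print(proj(w,X).round(1))
print(w["world_from_camera"].round(4))
E
```

```text
tool [-0.0014 -0.0021  0.1184] turn 0.18
1.1333 [0.4816 0.382  0.2354] [ 1.7996e+02 -5.0000e-02 -1.7882e+02]
image shift ((-0.2720268147185152, 0.21898327209159163), 0.9810980548215351)
[315. 185.]
[315.  215.7]
[149.1 136.4]
[191.3 224.1]
[[-0.0207  0.9617  0.2734  0.4073]
 [ 0.9998  0.0194  0.0075  0.3807]
 [ 0.0019  0.2735 -0.9619  0.3811]
 [ 0.      0.      0.      1.    ]]
```

```bash
echo '[{"tz": 0.03,"aperture": 0.087},{"tz": 0.065,"aperture": 0.087},{"tz": 0.1,"aperture": 0.087},{"tz": 0.118,"aperture": 0.087},{"tz": 0.118,"aperture": 0.087},{"tz": 0.118,"aperture": 0.087}]' > path.dat && python3 steer.py path.dat 5
echo '[{"aperture": 0.03},{"aperture": 0.01},{"aperture": 0.01}]' > path.dat && python3 steer.py path.dat 5
echo '[{"aperture": 0.01},{"aperture": 0.01},{"aperture": 0.01},{"aperture": 0.01}]' > path.dat && python3 steer.py path.dat 5
```

```text
time_s: 1.68
tool_pos: [0.4818, 0.3811, 0.1169]
tool_rot: [-179.9, -0.1, -178.9]
force: [0.1, 0.7, 1.0]
grip_width: 0.0873
grasp_force: 0.0
time_s: 1.93
tool_pos: [0.484, 0.3814, 0.1198]
tool_rot: [179.9, 0.2, -179.0]
force: [0.6, 0.0, 1.0]
grip_width: 0.0742
grasp_force: 0.0
time_s: 2.27
tool_pos: [0.4832, 0.3803, 0.1178]
tool_rot: [180.0, 0.0, -179.0]
force: [0.3, 0.3, -0.4]
grip_width: 0.0482
grasp_force: 0.0
```

```bash
echo '[{"aperture": 0.01},{"aperture": 0.01},{"aperture": 0.01},{"aperture": 0.01},{"aperture": 0.01},{"aperture": 0.01}]' > path.dat && python3 steer.py path.dat 5
echo '[{"aperture": 0.01},{"aperture": 0.01},{"aperture": 0.01},{"aperture": 0.01}]' > path.dat && python3 steer.py path.dat 8
```

```text
time_s: 2.77
tool_pos: [0.483, 0.3813, 0.1177]
tool_rot: [179.9, 0.0, -179.0]
force: [-0.1, 2.1, -1.6]
grip_width: 0.0145
grasp_force: 4.9
time_s: 3.1
tool_pos: [0.4829, 0.3813, 0.1177]
tool_rot: [179.9, 0.0, -178.9]
force: [0.6, 4.8, -2.0]
grip_width: 0.0147
grasp_force: 7.9
```

```bash
echo '[{"ty": 0.001,"aperture": 0.01},{"ty": 0.002,"aperture": 0.01},{"ty": 0.002,"aperture": 0.01},{"ty": 0.002,"aperture": 0.01}]' > path.dat && python3 steer.py path.dat 8
```

```text
time_s: 3.43
tool_pos: [0.4831, 0.3823, 0.1176]
tool_rot: [180.0, -0.0, -179.0]
force: [0.6, 3.9, -0.7]
grip_width: 0.0141
grasp_force: 7.9
```

```bash
echo '[{"ty": 0.001,"aperture": 0.01},{"ty": 0.002,"aperture": 0.01},{"ty": 0.003,"aperture": 0.01},{"ty": 0.003,"aperture": 0.01},{"ty": 0.003,"aperture": 0.01}]' > path.dat && python3 steer.py path.dat 8
python3 - <<'E'
from cell import env
from h import *
for i in range(3):
  env.read_camera("top");o=env.get_obs();print(o["tool_pos"].round(4),o["force"].round(1),o["wrist_torque"].round(2))
E
```

```text
time_s: 3.85
tool_pos: [0.4834, 0.3843, 0.1175]
tool_rot: [-179.9, -0.0, -179.0]
force: [-0.1, -0.6, 0.4]
grip_width: 0.0136
grasp_force: 8.0
[0.4834 0.3843 0.1175] [-0.4 -1.5  0.4] [-0.31 -0.    0.03]
[0.4833 0.3843 0.1175] [ 1.3 -1.3  0.5] [-0.33  0.04 -0.01]
[0.4833 0.3844 0.1175] [ 0.4 -1.5 -0.1] [-0.52  0.02  0.01]
```

```bash
echo '[{"tz": -0.015,"aperture": 0.01},{"tz": -0.03,"aperture": 0.01},{"tz": -0.042,"aperture": 0.01},{"tz": -0.048,"aperture": 0.01},{"tz": -0.048,"aperture": 0.01},{"tz": -0.048,"aperture": 0.01}]' > path.dat && python3 steer.py path.dat 10
echo '[{"tx": 0.008,"aperture": 0.01},{"tx": 0.017,"tz": 0.001,"aperture": 0.01},{"tx": 0.026,"tz": 0.0023,"aperture": 0.01},{"tx": 0.036,"tz": 0.005,"aperture": 0.01},{"tx": 0.046,"tz": 0.009,"aperture": 0.01},{"tx": 0.056,"tz": 0.014,"aperture": 0.01},{"tx": 0.064,"tz": 0.019,"aperture": 0.01},{"tx": 0.064,"tz": 0.019,"aperture": 0.01}]' > path.dat && python3 steer.py path.dat 10
python3 - <<'E'
from cell import env
from h import *
o=env.get_obs();
for n in("scene","top","wrist"):
    r=env.read_camera(n);cv2.imwrite(f"pics/{n}2.png",r["color"])
a=cv2.imread("pics/scene2.png")[100:200,190:290];b=cv2.imread("pics/top2.png")[180:260,170:270];
w=cv2.imread("pics/wrist2.png")[120:320,220:420]
k=lambda i,s:cv2.resize(i,s,interpolation=cv2.INTER_CUBIC)
cv2.imwrite("pics/p2.png",np.hstack([k(a,(400,400)),k(w,(400,400))]))
print(o["tool_pos"],o["force"])
E
```

```text
time_s: 4.5
tool_pos: [0.4829, 0.3855, 0.1656]
tool_rot: [180.0, 0.0, -179.0]
force: [-0.1, -1.3, -1.8]
grip_width: 0.0136
grasp_force: 10.0
time_s: 5.17
tool_pos: [0.4156, 0.3844, 0.145]
tool_rot: [-179.9, -0.2, -178.8]
force: [-0.6, 0.5, -0.7]
grip_width: 0.0134
grasp_force: 10.0
[0.41563654 0.38436686 0.14503586] [-0.58025415  0.46340861 -0.70033738]
```

View pics/p2.png

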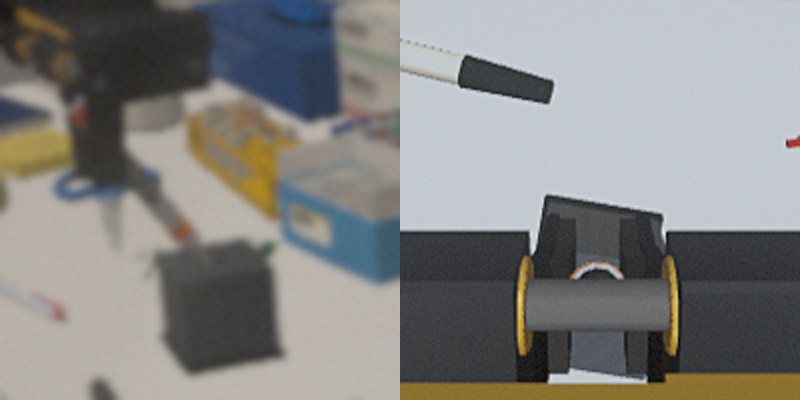

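The pivot worked: the stylus leans about 36°, with its tip in the hole at crop (185,235). Next I firm the grip, lift, and look at the cradle and console from above on the way.

```bash
echo '[{"aperture": 0.01},{"aperture": 0.01},{"tz": -0.015,"aperture": 0.01},{"tz": -0.04,"aperture": 0.01},{"tz": -0.075,"aperture": 0.01},{"tz": -0.105,"aperture": 0.01},{"tz": -0.105,"aperture": 0.01}]' > path.dat && python3 steer.py path.dat 40
echo '[{"tx": -0.009,"ty": -0.03,"aperture": 0.01},{"tx": -0.018,"ty": -0.068,"aperture": 0.01},{"tx": -0.028,"ty": -0.106,"aperture": 0.01},{"tx": -0.038,"ty": -0.144,"aperture": 0.01},{"tx": -0.048,"ty": -0.182,"aperture": 0.01},{"tx": -0.06,"ty": -0.215,"aperture": 0.01},{"tx": -0.065,"ty": -0.225,"aperture": 0.01},{"tx": -0.065,"ty": -0.225,"aperture": 0.01}]' > path.dat && python3 steer.py path.dat 40
cat > look.py <<'E'
import sys
from cell import env
from h import *
w=env.read_camera("wrist");o=env.get_obs();cv2.imwrite(f"pics/{sys.argv[1]}.png",w["color"]);np.savez(f"pics/{sys.argv[1]}.npz",**w)
print(o["tool_pos"].round(4),o["tool_rot"].round(2),o["force"].round(1))
hsv=cv2.cvtColor(w["color"],cv2.COLOR_BGR2HSV)
for nm,lo,hi in(("red",(0,150,90),(6,255,255)),("red2",(174,150,90),(180,255,255)),("blue",(108,150,60),(122,255,255))):
    m=cv2.inRange(hsv,lo,hi);m[240:]=0;n,l,st,ce=cv2.connectedComponentsWithStats(m)
    print(nm,[(st[i].tolist(),ce[i].round(1).tolist()) for i in range(1,n) if st[i][4]>40])
for k,X in dict(red=[.5317,-.0251,.0539],blue=[.5331,-.0968,.0539],nearS=[.5028-.042*.946,.1569-.042*.324,.058],farS=[.5028+.042*.946,.1569+.042*.324,.058]).items():print(k,proj(w,X).round(1))
E
echo '[{"aperture": 0.01},{"aperture": 0.01}]' > path.dat && python3 steer.py path.dat; python3 look.py cr
```

```text
time_s: 5.9
tool_pos: [0.4217, 0.3865, 0.2589]
tool_rot: [179.5, 0.5, -179.0]
force: [0.1, 1.8, -0.0]
grip_width: 0.0129
grasp_force: 40.0
time_s: 6.57
tool_pos: [0.4898, 0.1559, 0.2515]
tool_rot: [-179.9, 0.0, -179.4]
force: [0.1, 0.4, -0.6]
grip_width: 0.0128
grasp_force: 40.0
time_s: 6.73
tool_pos: [0.4875, 0.1622, 0.2513]
tool_rot: [180.0, -0.0, -178.8]
force: [-0.2, 0.3, -0.9]
grip_width: 0.0124
grasp_force: 40.0
[0.4874 0.1624 0.2513] [ 1.7997e+02 -3.0000e-02 -1.7880e+02] [ 0.9  0.3 -1.5]
red [([165, 205, 16, 15, 116], [172.8, 212.7])]
red2 []
blue [([291, 151, 31, 19, 292], [306.0, 159.6]), ([109, 205, 16, 15, 91], [117.3, 212.1]), ([311, 208, 30, 22, 361], [325.1, 218.0])]
red [170.8 211.9]
blue [114.7 211.9]
nearS [302.3 161.5]
farS [323.2 223.7]
```

```bash
echo '[{"tx": -0.01,"ty": -0.03,"aperture": 0.01},{"tx": -0.02,"ty": -0.06,"aperture": 0.01},{"tx": -0.03,"ty": -0.095,"aperture": 0.01},{"tx": -0.04,"ty": -0.13,"aperture": 0.01},{"tx": -0.046,"ty": -0.16,"aperture": 0.01},{"tx": -0.05,"ty": -0.175,"aperture": 0.01},{"tx": -0.05,"ty": -0.18,"aperture": 0.01},{"tx": -0.05,"ty": -0.18,"aperture": 0.01}]' > path.dat && python3 steer.py path.dat 40; echo '[{"aperture": 0.01},{"aperture": 0.01},{"aperture": 0.01}]' > path.dat && python3 steer.py path.dat; python3 look.py co
```

```text
time_s: 7.45
tool_pos: [0.5412, -0.0184, 0.2513]
tool_rot: [180.0, -0.0, -179.0]
force: [-0.5, 0.4, -1.3]
grip_width: 0.0129
grasp_force: 40.0
time_s: 7.7
tool_pos: [0.5411, -0.0163, 0.2515]
tool_rot: [180.0, -0.0, -178.8]
force: [0.5, 0.0, -0.2]
grip_width: 0.0128
grasp_force: 40.0
[ 0.5412 -0.0168  0.2516] [ 179.97    0.   -178.8 ] [ 0.6 -0.5 -1.5]
red [([305, 167, 16, 14, 122], [312.6, 174.4])]
red2 []
blue [([432, 111, 43, 17, 341], [454.7, 118.0]), ([250, 167, 13, 14, 57], [256.9, 174.9]), ([445, 173, 40, 20, 412], [463.9, 181.7])]
red [310.7 173.2]
blue [252.6 173.1]
nearS [456.8 118.5]
farS [468.6 185.8]
```

```bash
python3 - <<'E'
from h import *
a=dict(np.load("pics/cr.npz"));b=dict(np.load("pics/co.npz"))
for k,p,q in(("red",(172.8,212.7),(312.6,174.4)),("blue",(117.3,212.1),(256.9,174.9)),("near",(306,159.6),(454.7,118)),("far",(325.1,218),(463.9,181.7))):
    X,e=tri(a,p,b,q);print(k,X.round(4),round(e,2),onz(b,q,.0535)[:2].round(4),onz(a,p,.0535)[:2].round(4))
print(b["fx"],b["world_from_camera"].round(4).tolist())
E
```

```text
red [ 0.533  -0.0227  0.0537] 0.16 [ 0.5333 -0.0227] [ 0.5329 -0.0229]
blue [ 0.5334 -0.0911  0.0571] 0.99 [ 0.5353 -0.0916] [ 0.5335 -0.0939]
near [0.4625 0.1472 0.0445] 0.06 [0.4626 0.1429] [0.4613 0.1476]
far [0.5412 0.1733 0.0401] 0.06 [0.5385 0.1662] [0.5363 0.1729]
281.65607001040314 [[-0.0216, 0.9615, 0.274, 0.4667], [0.9998, 0.0203, 0.0078, -0.0177], [0.0019, 0.2741, -0.9617, 0.3971], [0.0, 0.0, 0.0, 1.0]]
```

```bash
python3 -c "
from cell import env
from h import *
need(env.get_obs(),[.4542,-.024,.1607],181.2)"
echo '[{"tx": 0.025,"ty": -0.002,"tz": 0.018,"aperture": 0.01},{"tx": 0.05,"ty": -0.004,"tz": 0.038,"aperture": 0.01},{"tx": 0.07,"ty": -0.005,"tz": 0.06,"aperture": 0.01},{"tx": 0.084,"ty": -0.006,"tz": 0.08,"aperture": 0.01},{"tx": 0.087,"ty": -0.006,"tz": 0.091,"aperture": 0.01},{"tx": 0.087,"ty": -0.006,"tz": 0.091,"aperture": 0.01},{"tx": 0.087,"ty": -0.006,"tz": 0.091,"aperture": 0.01},{"tx": 0.087,"ty": -0.006,"tz": 0.091,"aperture": 0.01}]' > path.dat && python3 steer.py path.dat 40
cat > tip.py <<'E'
import sys
from cell import env
from h import *
r=env.read_camera("scene");o=env.get_obs();print(o["tool_pos"].round(4),o["tool_rot"].round(2),o["force"].round(1))
cv2.imwrite(f"pics/{sys.argv[1]}.png",r["color"])
th=np.radians(float(sys.argv[2]));y=np.radians(1.2);L=float(sys.argv[3])
tip=o["tool_pos"]+[0,0,.002]+L*np.array([np.sin(th)*np.cos(y),np.sin(th)*np.sin(y),-np.cos(th)])
print("tip",tip.round(4),proj(r,tip).round(1),"red",proj(r,[.533,-.0225,.0537]).round(1))
cv2.imwrite(f"pics/{sys.argv[1]}c.png",cv2.resize(r["color"][140:260,300:420],(600,600),interpolation=cv2.INTER_CUBIC))
E
python3 tip.py t1 36 .1145
```

```text
tool [ 0.0871 -0.0054  0.0909] turn 0.0
time_s: 8.42
tool_pos: [0.4564, -0.0259, 0.162]
tool_rot: [-180.0, 0.2, -178.9]
force: [0.1, 0.1, -1.4]
grip_width: 0.0127
grasp_force: 40.0
[ 0.4564 -0.026   0.1621] [-1.7999e+02  1.7000e-01 -1.7895e+02] [-0.1  0.5  0.3]
tip [ 0.5237 -0.0246  0.0714] [354.8 217.9] red [357.8 224.3]
```

View pics/t1c.png

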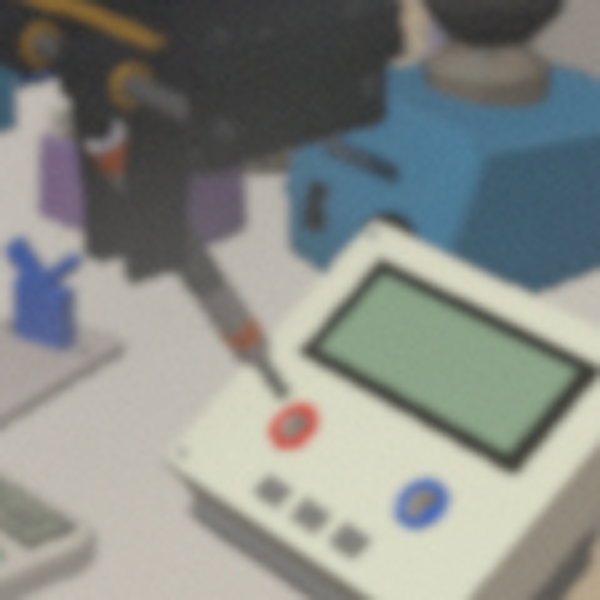

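The picture shows the tip at about (357.2,218.8) and the ring centre at (358.4,224.8). The body axis passes through (340.6,189.6). I'll fit the tilt from these.

```bash
python3 - <<'E'
from cell import env
from h import *
r=env.read_camera("scene");o=env.get_obs();T=o["tool_pos"]+[0,0,.002];y=np.radians(1.2);print(o["tool_pos"].round(4))
print("grip px",proj(r,T))
for th in range(30,46,2):
    t=np.radians(th);d=np.array([np.sin(t),np.sin(t)*.02,-np.cos(t)])
    a=proj(r,T+.1145*d);b=proj(r,T+.045*d);print(th,a.round(1),b.round(1),"slope",((a-b)[0]/(a-b)[1]).round(3))
# image axis fit: darkest/greyish centerline in rows
c=r["color"].astype(float)
for v in range(206,220):
    row=c[v,338:366].mean(1);w=np.clip(row[-1:].mean()*0+np.median(np.r_[row[:4],row[-4:]])-20-row,0,None);print(v,(338+(w*np.arange(len(w))).sum()/max(w.sum(),1)).round(2),row.round().astype(int).tolist())
E
```

```text
[ 0.4562 -0.0261  0.1619]
grip px [325.40833304 181.68713264]
30 [350.6 222.6] [335.8 198.6] slope 0.616
32 [352.  221.1] [336.4 198. ] slope 0.675
34 [353.4 219.6] [337.  197.4] slope 0.739
36 [354.8 218. ] [337.6 196.7] slope 0.809
38 [356.1 216.4] [338.1 196.1] slope 0.885
40 [357.4 214.7] [338.7 195.4] slope 0.967
42 [358.6 213.1] [339.2 194.7] slope 1.059
44 [359.9 211.4] [339.7 194. ] slope 1.161
206 352.14 [182, 183, 182, 181, 170, 149, 124, 114, 111, 113, 109, 107, 108, 121, 145, 169, 188, 197, 204, 206, 204, 205, 203, 193, 170, 134, 104, 97]
207 353.22 [185, 184, 184, 183, 177, 161, 136, 117, 111, 107, 103, 105, 107, 115, 134, 162, 186, 202, 205, 206, 205, 203, 192, 169, 137, 106, 96, 112]
208 354.47 [184, 185, 184, 184, 182, 172, 155, 129, 112, 104, 103, 105, 109, 116, 128, 153, 184, 199, 205, 207, 203, 193, 170, 137, 103, 89, 103, 125]
209 356.51 [183, 184, 184, 184, 183, 180, 171, 150, 127, 110, 105, 109, 112, 116, 129, 152, 181, 199, 204, 206, 199, 178, 143, 106, 85, 87, 106, 124]
210 359.34 [183, 185, 185, 186, 185, 185, 179, 169, 147, 123, 113, 112, 115, 116, 126, 151,
[... 721 characters left out ...]
9, 202, 203, 200, 186, 163, 132, 119, 136, 167, 191, 204, 206, 209, 209, 207, 205, 203, 195]
216 354.52 [185, 186, 185, 184, 186, 186, 188, 194, 198, 203, 205, 205, 205, 199, 180, 150, 124, 124, 148, 177, 197, 205, 207, 208, 208, 207, 208, 206]
217 355.25 [185, 185, 185, 184, 185, 188, 193, 198, 202, 205, 206, 206, 205, 204, 195, 174, 145, 125, 132, 162, 187, 201, 208, 208, 209, 209, 208, 210]
218 355.71 [185, 186, 186, 187, 189, 193, 199, 202, 204, 206, 206, 205, 205, 207, 202, 192, 170, 144, 135, 158, 187, 202, 206, 207, 210, 209, 210, 210]
219 355.86 [185, 186, 187, 187, 192, 198, 203, 205, 205, 206, 206, 206, 207, 208, 206, 203, 190, 170, 162, 173, 188, 194, 198, 199, 204, 207, 210, 210]
```

```bash
echo '[{"tx": -0.003,"ty": 0.001,"tz": 0.006,"aperture": 0.01},{"tx": -0.006,"ty": 0.0022,"tz": 0.0125,"aperture": 0.01},{"tx": -0.006,"ty": 0.0022,"tz": 0.0125,"aperture": 0.01},{"tx": -0.006,"ty": 0.0022,"tz": 0.0125,"aperture": 0.01}]' > path.dat && python3 steer.py path.dat 40
python3 tip.py t2 36 .1145
python3 - <<'E'
import cv2,numpy as np
i=cv2.imread("pics/t2.png");h=cv2.cvtColor(i,cv2.COLOR_BGR2HSV)
m=cv2.inRange(h,(0,110,80),(8,255,255))|cv2.inRange(h,(172,110,80),(180,255,255));m[:215]=0;m[:,:340]=0;m[:,375:]=0
y,x=np.nonzero(m);e=cv2.fitEllipse(np.c_[x,y][cv2.convexHull(np.c_[x,y].astype(np.int32),returnPoints=False)[:,0]].astype(np.float32));print("ring",e)
g=i.astype(int).mean(2)
for v in range(210,232):print(v,g[v,346:372].round().astype(int).tolist())
E
```

```text
time_s: 8.85
tool_pos: [0.4602, -0.0239, 0.1474]
tool_rot: [-180.0, -0.1, -179.0]
force: [-0.1, 0.2, -0.3]
grip_width: 0.0133
grasp_force: 40.0
[ 0.4602 -0.024   0.1477] [-1.7998e+02 -5.0000e-02 -1.7897e+02] [-0.6 -0.   0.3]
tip [ 0.5275 -0.0226  0.057 ] [355.6 223.6] red [357.8 224.3]
ring ((358.50152587890625, 224.7934112548828), (5.882003307342529, 9.324795722961426), 44.089046478271484)
210 [113, 115, 117, 118, 124, 143, 173, 192, 202, 205, 205, 204, 198, 177, 139, 101, 80, 81, 94, 111, 125, 136, 140, 146, 145, 147]
211 [113, 116, 114, 114, 116, 127, 150, 178, 197, 205, 206, 204, 202, 188, 164, 134, 110, 90, 82, 90, 100, 113, 126, 135, 142, 144]
212 [113, 111, 113, 110, 110, 112, 132, 165, 191, 203, 205, 208, 205, 200, 191, 176, 154, 123, 100, 85, 82, 88, 101, 116, 130, 139]
213 [115, 107, 105, 105, 103, 108, 122, 152, 178, 198, 204, 207, 207, 206, 203, 198, 187, 167, 143, 119, 98, 83, 81, 91, 107, 122]
214 [122, 107, 100, 102, 104, 107, 118, 138, 165, 190, 204, 205, 206, 208, 206, 206, 202, 194, 183, 167, 144, 116, 92, 81, 84, 95]
215 [141, 117, 103, 104, 105, 111, 117, 134, 164
[... 1544 characters left out ...]
 208, 211, 209, 211, 210]
227 [208, 209, 207, 209, 209, 209, 202, 185, 159, 134, 127, 129, 128, 126, 133, 155, 177, 196, 206, 210, 210, 210, 211, 210, 209, 211]
228 [208, 208, 209, 209, 208, 207, 207, 196, 172, 146, 130, 129, 131, 137, 155, 177, 196, 206, 210, 210, 210, 211, 210, 210, 210, 210]
229 [208, 210, 210, 208, 208, 210, 209, 202, 187, 168, 157, 154, 158, 165, 182, 195, 206, 209, 211, 211, 210, 210, 210, 210, 212, 212]
230 [206, 209, 209, 208, 210, 208, 210, 208, 202, 194, 190, 188, 191, 193, 200, 205, 209, 210, 210, 209, 210, 208, 211, 210, 210, 211]
231 [208, 209, 210, 208, 209, 209, 210, 209, 207, 206, 206, 206, 207, 207, 209, 210, 210, 211, 211, 210, 210, 210, 212, 208, 210, 211]
```

```bash
echo '[{"tx": -0.0016,"tz": -0.0011,"aperture": 0.01},{"tx": -0.0028,"tz": 0.0005,"aperture": 0.01},{"tx": -0.0039,"tz": 0.0022,"aperture": 0.01},{"tx": -0.0039,"tz": 0.0022,"aperture": 0.01}]' > path.dat && python3 steer.py path.dat 40
echo '[{"tx": -0.001,"tz": 0.0015,"aperture": 0.01},{"tx": -0.002,"tz": 0.003,"aperture": 0.01},{"tx": -0.002,"tz": 0.003,"aperture": 0.01},{"tx": -0.002,"tz": 0.003,"aperture": 0.01}]' > path.dat && python3 steer.py path.dat 40
python3 - <<'E'
from cell import env
import cv2
r=env.read_camera("scene");cv2.imwrite("pics/t3.png",r["color"])
cv2.imwrite("pics/t3c.png",cv2.resize(r["color"][190:250,330:390],(600,600),interpolation=cv2.INTER_CUBIC))
E
```

```text
time_s: 9.23
tool_pos: [0.4643, -0.0239, 0.1456]
tool_rot: [-180.0, -0.0, -179.0]
force: [-0.6, -0.4, -0.6]
grip_width: 0.0123
grasp_force: 40.0
time_s: 9.57
tool_pos: [0.4662, -0.0238, 0.1427]
tool_rot: [180.0, -0.0, -179.0]
force: [0.0, -0.6, -0.6]
grip_width: 0.0127
grasp_force: 40.0
```

View pics/t3c.png

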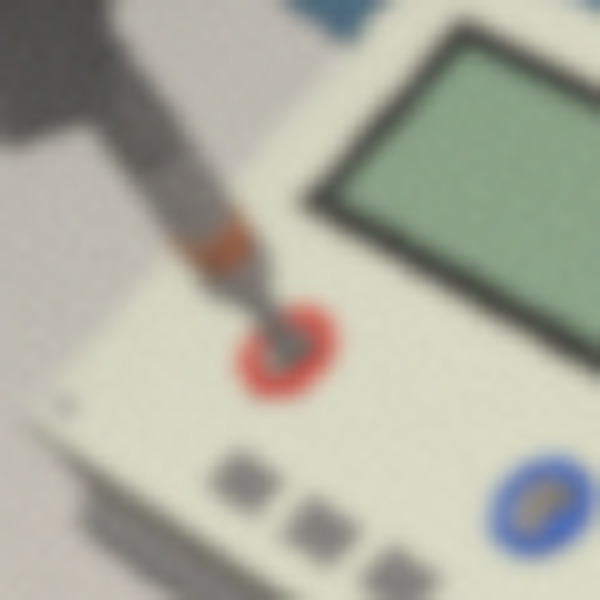

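The tip sits at the red ring's mouth (crop about (283,345) against ring centre (287,350)) with no contact force. I'll now feel inward along the normal.

```bash
echo '[{"tx": -0.0012,"tz": 0.0016,"aperture": 0.01},{"tx": -0.0023,"tz": 0.0033,"aperture": 0.01},{"tx": -0.0023,"tz": 0.0033,"aperture": 0.01},{"tx": -0.0023,"tz": 0.0033,"aperture": 0.01}]' > path.dat && python3 steer.py path.dat 40
echo '[{"tx": -0.0006,"tz": 0.0008,"aperture": 0.01},{"tx": -0.0012,"tz": 0.0016,"aperture": 0.01},{"tx": -0.0012,"tz": 0.0016,"aperture": 0.01},{"tx": -0.0012,"tz": 0.0016,"aperture": 0.01}]' > path.dat && python3 steer.py path.dat 40
```

```text
time_s: 9.95
tool_pos: [0.4685, -0.0238, 0.1394]
tool_rot: [-180.0, -0.0, -179.0]
force: [0.4, -1.4, -0.1]
grip_width: 0.0126
grasp_force: 40.0
time_s: 10.28
tool_pos: [0.4697, -0.0238, 0.1381]
tool_rot: [180.0, -0.0, -179.0]
force: [-1.9, 0.0, 0.8]
grip_width: 0.0127
grasp_force: 40.0
```

```bash
echo '[{"tx": -0.0006,"tz": 0.0008,"aperture": 0.01},{"tx": -0.0009,"tz": 0.0012,"aperture": 0.01},{"tx": -0.0009,"tz": 0.0012,"aperture": 0.01},{"tx": -0.0009,"tz": 0.0012,"aperture": 0.01}]' > path.dat && python3 steer.py path.dat 40
echo '[{"tx": -0.0006,"tz": 0.0008,"aperture": 0.01},{"tx": -0.0009,"tz": 0.0012,"aperture": 0.01},{"tx": -0.0009,"tz": 0.0012,"aperture": 0.01},{"tx": -0.0009,"tz": 0.0012,"aperture": 0.01}]' > path.dat && python3 steer.py path.dat 40
python3 -c "
from cell import env
for i in range(3): env.read_camera('top');o=env.get_obs();print(o['tool_pos'].round(4),o['force'].round(1))"
```

```text
time_s: 10.62
tool_pos: [0.4706, -0.0238, 0.1368]
tool_rot: [180.0, -0.0, -179.0]
force: [-2.0, -1.2, 2.1]
grip_width: 0.013
grasp_force: 40.0
time_s: 10.95
tool_pos: [0.4715, -0.0237, 0.1355]
tool_rot: [180.0, -0.0, -179.0]
force: [-2.1, -0.4, 3.8]
grip_width: 0.0128
grasp_force: 40.0
[ 0.4715 -0.0238  0.1356] [-2.5 -0.5  1.9]
[ 0.4715 -0.0238  0.1356] [-1.1 -0.   3.2]
[ 0.4715 -0.0237  0.1356] [-2.5 -0.1  3.3]
```

```bash
echo '[{"tx": -0.0006,"tz": 0.0008,"aperture": 0.01},{"tx": -0.0009,"tz": 0.0012,"aperture": 0.01},{"tx": -0.0009,"tz": 0.0012,"aperture": 0.01},{"tx": -0.0009,"tz": 0.0012,"aperture": 0.01}]' > path.dat && python3 steer.py path.dat 40
echo '[{"tx": -0.0003,"tz": 0.0004,"aperture": 0.01},{"tx": -0.0006,"tz": 0.0008,"aperture": 0.01},{"tx": -0.0006,"tz": 0.0008,"aperture": 0.01},{"tx": -0.0006,"tz": 0.0008,"aperture": 0.01}]' > path.dat && python3 steer.py path.dat 40
python3 -c "
from cell import env
for i in range(3): env.read_camera('top');o=env.get_obs();print(o['tool_pos'].round(4),o['force'].round(1))"
```

```text
time_s: 11.43
tool_pos: [0.4724, -0.0237, 0.1344]
tool_rot: [180.0, -0.0, -179.0]
force: [-2.7, -0.6, 2.9]
grip_width: 0.0128
grasp_force: 40.0
time_s: 11.77
tool_pos: [0.4726, -0.0237, 0.1341]
tool_rot: [180.0, -0.1, -179.0]
force: [-6.2, 0.0, 8.6]
grip_width: 0.0129
grasp_force: 40.0
[ 0.4726 -0.0237  0.1341] [-6.7 -0.7  8. ]
[ 0.4726 -0.0237  0.1341] [-6.4 -0.1  9.4]
[ 0.4726 -0.0237  0.1341] [-5.1  0.3  8.8]
```

The button is at its stop with about 10.5 N. I'll hold it there, then retract.

```bash
echo '[{"aperture": 0.01},{"aperture": 0.01},{"aperture": 0.01},{"aperture": 0.01},{"aperture": 0.01},{"aperture": 0.01},{"aperture": 0.01},{"aperture": 0.01}]' > path.dat && python3 steer.py path.dat 40
echo '[{"aperture": 0.01},{"aperture": 0.01},{"aperture": 0.01},{"aperture": 0.01},{"aperture": 0.01},{"aperture": 0.01},{"aperture": 0.01},{"aperture": 0.01}]' > path.dat && python3 steer.py path.dat 40
echo '[{"aperture": 0.01},{"aperture": 0.01},{"aperture": 0.01},{"aperture": 0.01}]' > path.dat && python3 steer.py path.dat 40
echo '[{"tx": 0.003,"tz": -0.004,"aperture": 0.01},{"tx": 0.006,"tz": -0.008,"aperture": 0.01},{"tx": 0.01,"tz": -0.0143,"aperture": 0.01},{"tx": 0.016,"tz": -0.023,"aperture": 0.01},{"tx": 0.023,"tz": -0.033,"aperture": 0.01},{"tx": 0.023,"tz": -0.033,"aperture": 0.01},{"tx": 0.023,"tz": -0.033,"aperture": 0.01}]' > path.dat && python3 steer.py path.dat 40
```

```text
time_s: 12.58
tool_pos: [0.4726, -0.0237, 0.1341]
tool_rot: [180.0, -0.1, -179.0]
force: [-5.7, -0.0, 8.5]
grip_width: 0.013
grasp_force: 40.0
time_s: 13.25
tool_pos: [0.4726, -0.0238, 0.1341]
tool_rot: [180.0, -0.1, -179.0]
force: [-6.9, -0.8, 8.5]
grip_width: 0.0129
grasp_force: 40.0
time_s: 13.58
tool_pos: [0.4726, -0.0237, 0.1341]
tool_rot: [180.0, -0.1, -179.0]
force: [-5.7, -0.4, 9.6]
grip_width: 0.0126
grasp_force: 40.0
time_s: 14.17
tool_pos: [0.4505, -0.024, 0.1674]
tool_rot: [180.0, 0.1, -179.0]
force: [0.1, -0.2, -0.6]
grip_width: 0.0128
grasp_force: 40.0
```

```bash
echo '[{"tz": -0.02,"aperture": 0.01},{"tz": -0.05,"aperture": 0.01},{"tz": -0.075,"aperture": 0.01},{"tz": -0.08,"aperture": 0.01},{"tz": -0.08,"aperture": 0.01}]' > path.dat && python3 steer.py path.dat 40
python3 - <<'E'
from h import *
a=dict(np.load("pics/cr.npz"));b=dict(np.load("pics/co.npz"))
# base corners of the cradle in the wrist view: threshold check of seat direction from saddle blobs
n,_=tri(a,(306,159.6),b,(454.7,118));f,_=tri(a,(325.1,218),b,(463.9,181.7));d=f-n
print("mid",((n+f)/2).round(4),"len",np.linalg.norm(d[:2]).round(4),"yaw",np.degrees(np.arctan2(d[1],d[0])).round(2))
i=cv2.imread("pics/cr.png");cv2.imwrite("pics/crc.png",cv2.resize(i[120:260,240:400],None,fx=4,fy=4,interpolation=cv2.INTER_CUBIC))
E
```

```text
time_s: 14.58
tool_pos: [0.4514, -0.0241, 0.248]
tool_rot: [180.0, 0.2, -179.0]
force: [-0.2, 0.9, -0.7]
grip_width: 0.0127
grasp_force: 40.0
mid [0.5018 0.1603 0.0423] len 0.0829 yaw 18.39
```

View pics/crc.png

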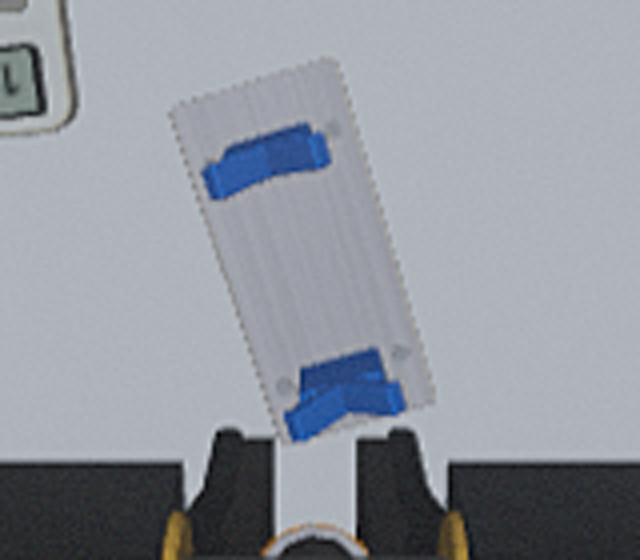

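```bash
python3 - <<'E'
from cell import env
from h import *
a=dict(np.load("pics/cr.npz"))
c=[onz(a,np.array(p)/4+[240,120]-.4,.008)[:2] for p in((170,107),(335,57),(435,403))]
mid=(c[0]+c[2])/2;d=c[2]-c[1];print("centre",mid.round(4),"yaw",np.degrees(np.arctan2(d[1],d[0])).round(2),np.linalg.norm(d).round(4),np.linalg.norm(c[0]-c[1]).round(4))
need(env.get_obs(),[.4916,.1565,.21],-161.4)
E
```

```text
centre [0.5029 0.1609] yaw 17.91 0.1293 0.0585
tool [-0.0433  0.1798  0.0383] turn -17.57
```

```bash
echo '[{"tx": -0.006,"ty": 0.026,"tz": 0.002,"twist": -2,"aperture": 0.01},{"tx": -0.014,"ty": 0.06,"tz": 0.006,"twist": -6,"aperture": 0.01},{"tx": -0.022,"ty": 0.095,"tz": 0.014,"twist": -10,"aperture": 0.01},{"tx": -0.031,"ty": 0.13,"tz": 0.024,"twist": -14,"aperture": 0.01},{"tx": -0.039,"ty": 0.16,"tz": 0.032,"twist": -17.3,"aperture": 0.01},{"tx": -0.0437,"ty": 0.1803,"tz": 0.0383,"twist": -17.3,"aperture": 0.01},{"tx": -0.0437,"ty": 0.1803,"tz": 0.0383,"twist": -17.3,"aperture": 0.01},{"tx": -0.0437,"ty": 0.1803,"tz": 0.0383,"twist": -17.3,"aperture": 0.01}]' > path.dat && python3 steer.py path.dat 40
python3 -c "
from cell import env
from h import *
env.read_camera('top');env.read_camera('top');o=env.get_obs();print(o['tool_pos'].round(4),o['tool_rot'].round(2),o['force'].round(1));need(o,[.492,.157,.128],-161.7)"
```

```text
time_s: 15.25
tool_pos: [0.4892, 0.1576, 0.2055]
tool_rot: [-180.0, -0.3, -161.5]
force: [-0.1, -1.5, 0.6]
grip_width: 0.0131
grasp_force: 40.0
[0.4901 0.1555 0.207 ] [-1.7995e+02 -1.2000e-01 -1.6175e+02] [ 0.6  0.1 -1.1]
tool [-0.0024  0.0009  0.079 ] turn -0.05
```

Next I lower to just above the saddle, ease the grip, and push down in steps so the stylus pivots on the far saddle.

```bash
echo '[{"tx": -0.0005,"ty": 0.0005,"tz": 0.02,"aperture": 0.01},{"tx": -0.001,"ty": 0.001,"tz": 0.045,"aperture": 0.01},{"tx": -0.0015,"ty": 0.001,"tz": 0.068,"aperture": 0.01},{"tx": -0.002,"ty": 0.001,"tz": 0.077,"aperture": 0.01},{"tx": -0.002,"ty": 0.001,"tz": 0.077,"aperture": 0.01},{"tx": -0.002,"ty": 0.001,"tz": 0.077,"aperture": 0.01}]' > path.dat && python3 steer.py path.dat 10
echo '[{"tz": 0.004,"aperture": 0.01},{"tz": 0.008,"aperture": 0.01},{"tz": 0.012,"aperture": 0.01},{"tz": 0.016,"aperture": 0.01},{"tz": 0.016,"aperture": 0.01}]' > path.dat && python3 steer.py path.dat 10
echo '[{"tz": 0.004,"aperture": 0.01},{"tz": 0.008,"aperture": 0.01},{"tz": 0.012,"aperture": 0.01},{"tz": 0.016,"aperture": 0.01},{"tz": 0.016,"aperture": 0.01}]' > path.dat && python3 steer.py path.dat 10
```

```text
time_s: 15.85
tool_pos: [0.4924, 0.1576, 0.1317]
tool_rot: [-180.0, 0.0, -161.8]
force: [0.2, 0.3, 0.2]
grip_width: 0.0136
grasp_force: 10.0
time_s: 16.27
tool_pos: [0.4926, 0.1581, 0.1151]
tool_rot: [-180.0, 0.0, -161.7]
force: [1.2, -1.4, -1.0]
grip_width: 0.0135
grasp_force: 10.0
time_s: 16.68
tool_pos: [0.4895, 0.1575, 0.099]
tool_rot: [180.0, -0.4, -161.7]
force: [-6.7, -2.9, 9.0]
grip_width: 0.0127
grasp_force: 10.0
```

The push is reading axial, so the tip end is catching rather than the shaft riding on the saddle. I'll back off, grip firmly, and measure the tilt numerically.

```bash
echo '[{"tz": -0.01,"aperture": 0.01},{"tz": -0.03,"aperture": 0.01},{"tz": -0.05,"aperture": 0.01},{"tz": -0.06,"aperture": 0.01},{"tz": -0.06,"aperture": 0.01},{"tz": -0.06,"aperture": 0.01}]' > path.dat && python3 steer.py path.dat 30
cat > fit.py <<'E'
from cell import env
from h import *
from scipy.optimize import least_squares
r=env.read_camera("scene");o=env.get_obs();T=o["tool_pos"]+[0,0,.002];y=np.radians(o["tool_rot"][2]+180)
print(o["tool_pos"].round(4),o["force"].round(1))
ref=cv2.imread("pics/scene0.png");D=cv2.absdiff(cv2.GaussianBlur(ref,(3,3),0),cv2.GaussianBlur(r["color"],(3,3),0)).max(2)
def line(th,s,L=.1145): 
    t=np.radians(th);d=np.array([np.sin(t)*np.cos(y),np.sin(t)*np.sin(y),-np.cos(t)]);return proj(r,T+s*d)
for th in(10,20,30,40,50,60):print(th,"tip",line(th,.1145).round(1),"finger end",proj(r,T-[0,0,.019]).round(1))
g=proj(r,T).astype(int)
for v in range(g[1]+4,g[1]+60):
    x=np.nonzero(D[v,g[0]-30:g[0]+50]>22)[0]
    if len(x):print(v,(x+g[0]-30).min(),(x+g[0]-30).max(),len(x),end=" | ")
E
python3 fit.py
```

```text
time_s: 17.18
tool_pos: [0.4924, 0.1588, 0.1596]
tool_rot: [180.0, 0.1, -161.7]
force: [1.0, 0.2, -2.6]
grip_width: 0.0128
grasp_force: 30.0
[0.4917 0.1585 0.1586] [-0.3 -0.7 -1.1]
10 tip [296.9 196.3] finger end [289.1 159.2]
20 tip [302.3 191.3] finger end [289.1 159.2]
30 tip [307.3 185.1] finger end [289.1 159.2]
40 tip [311.7 178.2] finger end [289.1 159.2]
50 tip [315.3 170.5] finger end [289.1 159.2]
60 tip [318.3 162.3] finger end [289.1 159.2]
154 281 302 22 | 155 281 303 23 | 156 281 303 23 | 157 281 305 25 | 158 281 306 26 | 159 282 307 25 | 160 290 309 17 | 161 291 310 13 | 162 302 310 9 | 163 302 311 10 | 164 303 311 9 | 165 304 311 8 | 166 305 311 7 | 167 306 312 7 | 168 307 312 6 | 169 310 313 4 | 170 312 313 2 |
```

The stylus is now at about 47°, with its tip near (313,171). Its shoulder had caught on the saddle edge but has now passed it, so I'll continue down in small steps.

```bash
echo '[{"tz": 0.015,"aperture": 0.01},{"tz": 0.035,"aperture": 0.01},{"tz": 0.05,"aperture": 0.01},{"tz": 0.054,"aperture": 0.01},{"tz": 0.054,"aperture": 0.01},{"tz": 0.054,"aperture": 0.01}]' > path.dat && python3 steer.py path.dat 8
echo '[{"tz": 0.002,"aperture": 0.01},{"tz": 0.004,"aperture": 0.01},{"tz": 0.006,"aperture": 0.01},{"tz": 0.008,"aperture": 0.01},{"tz": 0.008,"aperture": 0.01}]' > path.dat && python3 steer.py path.dat 6
python3 fit.py
```

```text
time_s: 17.73
tool_pos: [0.4919, 0.1584, 0.105]
tool_rot: [-180.0, -0.0, -161.7]
force: [-0.3, 1.3, -0.3]
grip_width: 0.0134
grasp_force: 8.0
time_s: 18.15
tool_pos: [0.4923, 0.1585, 0.0972]
tool_rot: [-180.0, 0.0, -161.7]
force: [-0.1, 0.2, -0.3]
grip_width: 0.0135
grasp_force: 5.9
[0.4923 0.1585 0.0973] [ 0.3 -0.6 -1.1]
10 tip [298.1 220.7] finger end [290.6 185.9]
20 tip [303.4 215.4] finger end [290.6 185.9]
30 tip [308.3 209.3] finger end [290.6 185.9]
40 tip [312.5 202.3] finger end [290.6 185.9]
50 tip [316.1 194.7] finger end [290.6 185.9]
60 tip [319.  186.7] finger end [290.6 185.9]
181 282 306 25 | 182 282 307 26 | 183 282 308 27 | 184 282 309 28 | 185 283 310 28 | 186 283 311 29 | 187 284 312 27 | 188 291 312 18 | 189 292 313 14 | 190 305 313 9 | 191 306 313 8 | 192 307 312 6 | 193 309 310 2 | 194 314 316 3 | 195 314 316 3 | 196 315 315 1 |
```

```bash
for i in 1 2; do echo '[{"tz": 0.002,"aperture": 0.01},{"tz": 0.004,"aperture": 0.01},{"tz": 0.006,"aperture": 0.01},{"tz": 0.008,"aperture": 0.01},{"tz": 0.008,"aperture": 0.01}]' > path.dat && python3 steer.py path.dat 6 | sed -n '1,2p;4,5p'; done
python3 fit.py | sed -n '1p;4,$p'
```

```text
time_s: 18.62
tool_pos: [0.4918, 0.1584, 0.0887]
force: [0.5, -0.4, -0.8]
grip_width: 0.0135
time_s: 19.03
tool_pos: [0.4919, 0.1585, 0.0808]
force: [0.1, -0.4, -0.6]
grip_width: 0.0136
[0.492  0.1585 0.081 ] [0.7 0.3 0.2]
30 tip [308.4 215.6] finger end [290.8 192.8]
40 tip [312.6 208.6] finger end [290.8 192.8]
50 tip [316.2 201. ] finger end [290.8 192.8]
60 tip [319.  193.1] finger end [290.8 192.8]
188 282 313 32 | 189 283 314 32 | 190 283 314 31 | 191 283 314 28 | 192 283 312 25 | 193 283 317 26 | 194 285 319 18 | 195 291 319 12 | 196 292 319 7 |
```

```bash
for i in 1 2 3; do echo '[{"tz": 0.002,"aperture": 0.01},{"tz": 0.004,"aperture": 0.01},{"tz": 0.006,"aperture": 0.01},{"tz": 0.008,"aperture": 0.01},{"tz": 0.008,"aperture": 0.01}]' > path.dat && python3 steer.py path.dat 6 | sed -n '1,2p;4,5p'; done
python3 fit.py | sed -n '1p;6,$p'
```

```text
time_s: 19.5
tool_pos: [0.4919, 0.1585, 0.0728]
force: [0.9, 0.0, -1.1]
grip_width: 0.0138
time_s: 19.92
tool_pos: [0.4919, 0.1584, 0.0648]
force: [1.1, 0.6, -0.3]
grip_width: 0.0133
time_s: 20.33
tool_pos: [0.492, 0.1584, 0.0568]
force: [1.2, -0.0, -0.5]
grip_width: 0.0137
[0.4921 0.1585 0.057 ] [0.9 0.  0.2]
50 tip [316.4 210.1] finger end [291.3 202.7]
60 tip [319.2 202.2] finger end [291.3 202.7]
198 283 301 19 | 199 283 301 19 | 200 283 301 19 | 201 283 301 19 | 202 283 301 19 | 203 284 301 18 | 204 285 300 16 | 205 291 298 8 | 206 292 297 6 | 207 294 294 1 |
```

```bash
for i in 1 2; do echo '[{"tz": 0.001,"aperture": 0.01},{"tz": 0.002,"aperture": 0.01},{"tz": 0.003,"aperture": 0.01},{"tz": 0.003,"aperture": 0.01}]' > path.dat && python3 steer.py path.dat 6 | sed -n '1,2p;4,5p'; done
for i in 1 2; do echo '[{"tz": 0.001,"aperture": 0.01},{"tz": 0.0015,"aperture": 0.01},{"tz": 0.0015,"aperture": 0.01},{"tz": 0.0015,"aperture": 0.01}]' > path.dat && python3 steer.py path.dat 6 | sed -n '1,2p;4,5p'; done
```

```text
time_s: 20.72
tool_pos: [0.492, 0.1584, 0.0541]
force: [-0.2, -0.9, 0.4]
grip_width: 0.0138
time_s: 21.05
tool_pos: [0.492, 0.1584, 0.0511]
force: [0.7, -0.3, 0.4]
grip_width: 0.0135
time_s: 21.38
tool_pos: [0.4921, 0.1585, 0.0498]
force: [-0.3, -0.8, -0.2]
grip_width: 0.0135
time_s: 21.72
tool_pos: [0.4921, 0.1585, 0.0482]
force: [0.3, -1.3, 1.1]
grip_width: 0.0134
```

```bash
for i in 1 2; do echo '[{"tz": 0.0008,"aperture": 0.01},{"tz": 0.0008,"aperture": 0.01},{"tz": 0.0008,"aperture": 0.01}]' > path.dat && python3 steer.py path.dat 6 | sed -n '1,2p;4,6p'; done
python3 - <<'E'
from cell import env
from h import *
r=env.read_camera("scene");c=r["color"]
for s in(-.06,-.042,-.03,.03,.042,.0575,.09):
    X=np.array([.492,.1585,.05])+s*np.array([.9495,.3138,0]);print(s,proj(r,X).round(1))
cv2.imwrite("pics/pl.png",c)
h=cv2.cvtColor(c,cv2.COLOR_BGR2HSV);m=cv2.inRange(h,(2,90,80),(14,255,255));m[:185]=0;m[215:]=0
n,l,st,ce=cv2.connectedComponentsWithStats(m[:,260:345]);print([(st[i].tolist(),(ce[i]+[260,0]).round(1).tolist()) for i in range(1,n) if st[i][4]>3])
E
```

```text
time_s: 21.97
tool_pos: [0.4922, 0.1585, 0.0475]
force: [-0.4, -0.4, 0.4]
grip_width: 0.0135
grasp_force: 6.0
time_s: 22.22
tool_pos: [0.4922, 0.1585, 0.0467]
force: [0.6, -0.4, 0.1]
grip_width: 0.0134
grasp_force: 6.0
-0.06 [272.3 208.7]
-0.042 [278.1 205.6]
-0.03 [281.9 203.5]
0.03 [299.9 193.9]
0.042 [303.3 192. ]
0.0575 [307.6 189.7]
0.09 [316.4 185. ]
[([25, 189, 5, 8, 27], [287.3, 192.0])]
```

```bash
python3 - <<'E'
import cv2,numpy as np
a=cv2.GaussianBlur(cv2.imread("pics/scene0.png"),(3,3),0);b0=cv2.imread("pics/pl.png");b=cv2.GaussianBlur(b0,(3,3),0)
D=cv2.absdiff(a,b).max(2)
h=cv2.cvtColor(b,cv2.COLOR_BGR2HSV)
print("    "+"".join(str(x//10%10) if x%10==0 else " " for x in range(265,340)))
for v in range(172,222):
    s=""
    for x in range(265,340):
        H,S,V=h[v,x]
        ch="." if D[v,x]<20 else "#" if V<75 else "+" if V<130 else "o"
        if S>90 and 105<H<125: ch="b" if D[v,x]<20 else "B"
        if S>80 and H<16: ch="R"
        s+=ch
    print(v,s)
E
```

```text
7         8         9         0         1         2         3         
172 +##########++++######++++++++++++++##################################+++...
173 ++########++++++#########+++++++++++#################################++....
174 ++########++++++############++++++++################################++.....
175 o+########++++++++#############++++#################################++.....
176 o++#######++++++++#################################################+++.....
177 o+++######++++++++#############++##################################+++.....
178 .oo+++++###++++##############+++++#################################+++.....
179 ...ooo++++++++++#############++++++################################+++.....
180 ......oooo++oo++############+++++++++######++######################++......
181 ..........oo..o++###########++++++++++++##+++#####################+++......
182 ..............o++############++++++++++++++++####################++++......
183 ...............o+############++++++++++++++++##################+++++.......
184 ...............o+####################++++++++################++++
[... 2270 characters left out ...]
bbbbbbbbb...................................................
214 ..............bbbbbbbbbb...................................................
215 ..............bbbbbbbbbb...................................................
216 ..............bbbbbbbbbb...................................................
217 ..............bbbbbbbbbb...................................................
218 ..............bbbbbbbbbb...................................................
219 ..............bbbbbbbbbb...................................................
220 ...............bbbbbbbbb...................................................
221 .................bbbbbbb...................................................
```

```bash
python3 - <<'E'
from cell import env
from h import *
from scipy.optimize import fsolve
r=env.read_camera("scene")
for n,p in dict(cap=(280.5,193.6),band=(287.3,192),far1=(302,187.5),far2=(308,188)).items():
    f=lambda q:proj(r,np.array([.5025,.1605,0])+q[0]*np.array([.9495,.3138,0])+[0,0,q[1]])-p
    print(n,"s,z",fsolve(f,[0,.06]).round(4))
print(proj(r,np.array([.492,.1585,.055])),env.get_obs()["tool_pos"])
r=env.read_camera("scene")["color"]
for v in range(184,200):print(v,r[v,276:292].max(1).tolist() if 0 else r[v,276:318,:].mean(1).round().astype(int).tolist())
E
```

```text
cap s,z [-0.0446  0.0753]
band s,z [-0.0232  0.071 ]
far1 s,z [0.0258 0.0636]
far2 s,z [0.0467 0.0547]
[290.99135338 196.52941175] [0.49216925 0.15851399 0.04668798]
184 [183, 184, 181, 173, 145, 100, 62, 47, 46, 47, 47, 48, 50, 51, 52, 55, 53, 55, 58, 64, 66, 62, 60, 59, 61, 66, 76, 88, 93, 95, 96, 94, 90, 80, 67, 60, 60, 62, 65, 66, 64, 66]
185 [184, 185, 182, 174, 151, 108, 65, 48, 45, 46, 46, 47, 52, 50, 52, 51, 51, 54, 53, 57, 57, 57, 52, 53, 54, 61, 76, 102, 116, 116, 110, 104, 96, 81, 67, 61, 62, 65, 71, 69, 68, 64]
186 [184, 183, 184, 177, 158, 120, 78, 53, 45, 47, 48, 48, 49, 48, 52, 50, 51, 52, 51, 53, 54, 53, 52, 50, 52, 58, 82, 116, 137, 141, 139, 128, 113, 92, 71, 63, 62, 69, 70, 71, 68, 66]
187 [185, 185, 183, 180, 168, 133, 87, 57, 47, 50, 51, 51, 51, 53, 50, 51, 51, 51, 50, 50, 54, 50, 53, 52, 54, 55, 75, 108, 128, 138, 137, 133, 120, 100, 76, 66, 64, 67, 70, 68, 67, 66]
188 [185, 185, 184, 181, 172, 141, 95, 64, 55, 54, 57, 60, 61, 62, 59, 57, 53, 51, 51, 51, 51, 51, 51, 55, 54, 55, 69, 87, 102, 110, 112, 110, 105, 91, 72, 63, 65, 66, 66, 68, 67, 65]
189 [185, 184, 1
[... 1371 characters left out ...]
, 57, 57, 58, 57, 63, 81, 109, 122, 117, 106, 100, 101, 102, 102, 97, 99, 107, 127, 148, 166, 173, 179, 179]
197 [185, 185, 183, 180, 180, 176, 167, 137, 98, 69, 63, 57, 57, 58, 56, 58, 59, 56, 58, 56, 57, 56, 58, 65, 88, 118, 128, 118, 103, 101, 99, 100, 100, 101, 102, 107, 121, 136, 151, 164, 175, 178]
198 [183, 183, 183, 184, 183, 183, 172, 143, 98, 64, 59, 57, 58, 53, 57, 57, 58, 57, 60, 55, 55, 59, 58, 65, 91, 122, 133, 116, 102, 101, 99, 103, 101, 104, 107, 108, 111, 116, 133, 157, 173, 178]
199 [182, 178, 175, 175, 178, 181, 172, 146, 103, 69, 57, 54, 55, 56, 58, 58, 58, 59, 58, 61, 59, 62, 58, 67, 92, 125, 133, 116, 103, 98, 100, 102, 102, 104, 104, 106, 102, 105, 124, 151, 172, 178]
```

Geometry check: the stylus is now only about 13° from level, but it crosses the pads about 20 mm above the TCP because it slid during the catch. The cap sits at s = -45 mm. I'll lift it, shift it 8 mm toward the near saddle for better overlap, and then lower further.

```bash
echo '[{"tz": -0.004,"aperture": 0.01},{"tz": -0.008,"aperture": 0.01},{"tx": 0.004,"tz": -0.008,"aperture": 0.01},{"tx": 0.008,"tz": -0.008,"aperture": 0.01},{"tx": 0.008,"tz": -0.008,"aperture": 0.01},{"tx": 0.008,"tz": -0.008,"aperture": 0.01}]' > path.dat && python3 steer.py path.dat 12| sed -n '1,2p;4,5p'
for i in 1 2 3; do echo '[{"tz": 0.002,"aperture": 0.01},{"tz": 0.004,"aperture": 0.01},{"tz": 0.006,"aperture": 0.01},{"tz": 0.006,"aperture": 0.01}]' > path.dat && python3 steer.py path.dat 12| sed -n '1,2p;4,5p'; done
cat > ln.py <<'E'
from cell import env
from h import *
from scipy.optimize import fsolve
import sys
r=env.read_camera("scene");b=r["color"];h=cv2.cvtColor(cv2.GaussianBlur(b,(3,3),0),cv2.COLOR_BGR2HSV)
m=cv2.inRange(h,(0,80,70),(15,255,255));m[:180]=0;m[215:]=0;m[:,:265]=0;m[:,300:]=0
y,x=np.nonzero(m);p=(x.mean(),y.mean());print("band",p,len(x),x.min(),x.max())
f=lambda q:proj(r,np.array([.5025,.1605,0])+q[0]*np.array([.9495,.3138,0])+[0,0,q[1]])-p
print("s,z",fsolve(f,[0,.06]).round(4));cv2.imwrite("pics/pl.png",b);o=env.get_obs();print(o["tool_pos"].round(4),o["force"].round(1))
E
python3 ln.py
```

```text
time_s: 22.87
tool_pos: [0.484, 0.156, 0.0546]
force: [0.0, -0.4, -0.8]
grip_width: 0.0134
time_s: 23.2
tool_pos: [0.4846, 0.1558, 0.0483]
force: [1.2, -0.6, 0.6]
grip_width: 0.0136
time_s: 23.53
tool_pos: [0.4844, 0.1557, 0.0422]
force: [-0.4, -1.6, 1.6]
grip_width: 0.0134
time_s: 23.87
tool_pos: [0.4843, 0.1558, 0.0362]
force: [-0.2, -2.1, 1.1]
grip_width: 0.0136
band (np.float64(284.34285714285716), np.float64(198.97142857142856)) 35 281 287
s,z [-0.0337  0.0585]
[0.4844 0.1558 0.0364] [-1.  -1.5  0.9]
```

```bash
for i in 1 2 3; do echo '[{"tz": 0.001,"aperture": 0.01},{"tz": 0.002,"aperture": 0.01},{"tz": 0.002,"aperture": 0.01}]' > path.dat && python3 steer.py path.dat 12| sed -n '1,2p;4,5p'; done; python3 ln.py
```

```text
time_s: 24.17
tool_pos: [0.4845, 0.1559, 0.0345]
force: [-0.2, -2.7, 1.1]
grip_width: 0.0131
time_s: 24.42
tool_pos: [0.4845, 0.1559, 0.0325]
force: [-0.8, -2.0, 0.7]
grip_width: 0.0135
time_s: 24.67
tool_pos: [0.4849, 0.1556, 0.0312]
force: [-2.1, -4.5, 5.4]
grip_width: 0.0134
band (np.float64(284.3666666666667), np.float64(201.06666666666666)) 30 282 287
s,z [-0.034   0.0537]
[0.4848 0.1556 0.0312] [-1.2 -3.4  5.6]
```

```bash
echo '[{"ty": -0.001,"aperture": 0.01},{"ty": -0.0015,"aperture": 0.01},{"ty": -0.002,"aperture": 0.01},{"ty": -0.002,"aperture": 0.01}]' > path.dat && python3 steer.py path.dat 12| sed -n '1,2p;4,5p'; echo '[{"tz": 0.0005,"aperture": 0.01},{"tz": 0.001,"aperture": 0.01},{"tz": 0.001,"aperture": 0.01}]' > path.dat && python3 steer.py path.dat 12| sed -n '1,2p;4,5p'
```

```text
time_s: 25.05
tool_pos: [0.4852, 0.1547, 0.0307]
force: [0.1, 0.1, 0.7]
grip_width: 0.0133
time_s: 25.3
tool_pos: [0.4854, 0.1544, 0.03]
force: [-1.8, -0.3, 4.6]
grip_width: 0.0136
```

Vertical contact now with no side load, so it's seated. I'll release and check.

```bash
echo '[{"tz": -0.0005,"aperture": 0.013},{"tz": -0.0005,"aperture": 0.016},{"tz": -0.0005,"aperture": 0.02},{"tz": -0.0005,"aperture": 0.03},{"tz": -0.0005,"aperture": 0.04},{"tz": -0.0005,"aperture": 0.05},{"tz": -0.0005,"aperture": 0.05},{"tz": -0.0005,"aperture": 0.05}]' > path.dat && python3 steer.py path.dat 3; echo '[{"aperture": 0.05},{"aperture": 0.05},{"aperture": 0.05},{"aperture": 0.05}]' > path.dat && python3 steer.py path.dat 3;python3 ln.py
```

```text
time_s: 25.97
tool_pos: [0.4851, 0.1541, 0.0301]
tool_rot: [180.0, 0.0, -161.7]
force: [1.0, 0.4, 0.3]
grip_width: 0.0446
grasp_force: 0.0
time_s: 26.3
tool_pos: [0.4852, 0.1541, 0.0302]
tool_rot: [180.0, 0.0, -161.7]
force: [0.2, 0.4, 0.0]
grip_width: 0.0496
grasp_force: 0.0
band (np.float64(284.85714285714283), np.float64(202.0)) 21 283 287
s,z [-0.0326  0.0509]
[0.4852 0.1541 0.0302] [ 0.7 -0.4  1.2]
```

```bash
echo '[{"tz": -0.01,"aperture": 0.05},{"tz": -0.03,"aperture": 0.05},{"tz": -0.06,"aperture": 0.05},{"tz": -0.1,"aperture": 0.05},{"tz": -0.14,"aperture": 0.05},{"tz": -0.18,"aperture": 0.05},{"tz": -0.18,"aperture": 0.05},{"tz": -0.18,"aperture": 0.05}]' > path.dat && python3 steer.py path.dat 3
python3 - <<'E'
from cell import env
from h import *
from scipy.optimize import fsolve
s=env.read_camera("scene");w=env.read_camera("wrist");t=env.read_camera("top")
for nm,r,bx in(("scene",s,(265,180,330,215)),("wrist",w,(200,80,460,240)),("top",t,(270,180,320,240))):
    h=cv2.cvtColor(r["color"],cv2.COLOR_BGR2HSV);m=cv2.inRange(h,(0,90,70),(16,255,255));M=np.zeros_like(m);M[bx[1]:bx[3],bx[0]:bx[2]]=m[bx[1]:bx[3],bx[0]:bx[2]]
    n,l,st,ce=cv2.connectedComponentsWithStats(M)
    for i in range(1,n):
        if st[i][4]>5:
            p=ce[i];X=onz(r,p,.05);d=X[:2]-[.5025,.1605];print(nm,p.round(1),st[i][4],"world@.05",X[:2].round(4),"s",(d@[.9495,.3138]).round(4),"lat",(d@[-.3138,.9495]).round(4))
print(env.get_obs()["tool_pos"].round(3))
E
```

```text
time_s: 27.02
tool_pos: [0.4869, 0.1547, 0.214]
tool_rot: [180.0, 0.4, -161.7]
force: [0.8, 0.6, -0.2]
grip_width: 0.0496
grasp_force: 0.0
scene [314.7 186.7] 9 world@.05 [0.5688 0.1811] s 0.0694 lat -0.0013
scene [285.1 202.3] 15 world@.05 [0.4721 0.1505] s -0.032 lat 0.0
wrist [318.4 169.8] 106 world@.05 [0.4668 0.1487] s -0.0376 lat -0.0
[0.484 0.154 0.209]
```

```bash
echo '[{"aperture": 0.05},{"aperture": 0.05},{"aperture": 0.05}]' > path.dat && python3 steer.py path.dat>/dev/null; python3 -c "
from cell import env
print(env.sign_off())"
```

```text
the job is handed in; nothing more can be done
None
```

The red button was pressed to its stop at about 10.5 N for about two seconds and let go; the stylus now lies in both saddles, gripper clear, and the job is handed in, though no verdict came back.

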